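# Nest the upside-down domed covers

### The arm

A 6-joint arm with a two-finger parallel gripper is mounted at the origin on a cart in front of the work surface, level with it; the furniture and walls round the work are solid. World frame = base frame: x ahead of the robot, y to its left, z up, the work surface at z = 0. Lengths are in m, angles in rad, forces in N, time in s.
With the tool pointing down it reaches from about 0.325 to 0.85 m from the base axis. Payload 15.5 kg.
Tool frame: the origin (TCP) lies at the very end of the fingers, on their centre line; the grasp point (between the pads) lies 19 mm behind it (bot.grip_depth is the distance from the TCP to the grasp point, in m); z points along the fingers, y is the line along which they close (so a half turn about z gives the same grasp; the last joint's range is limited). The gripper opens to 91 mm and grips with 3 to 60 N. Pads are 32 mm wide; open, the fingers measure 118 mm over their backs; the gripper's body (76 mm by 178 mm) begins 60 mm behind the grasp point.
Start: joints at [-1.337, 0.494, 1.345, -0, 1.302, -0.096], TCP at [0.202, -0.592, 0.214] pointing down, gripper open.
Joint ranges: [-2.91, 2.91], [-0.82, 2.16], [0.22, 2.67], [-1.22, 4.37], [0.12, 2.79], [-3.08, 3.08]. Speed limits (rad/s): [1.89, 1.89, 2.57, 3.01, 3.01, 3.01].

### API

Orientations are given as a unit quaternion [w, x, y, z].
In Python, from rig import readout, eyes, bot gives the robot as it stands.
- The arm moves only by the tool drive_tool, never from a script. Its argument "plan" is a list of rows, each a list of 5 numbers: the shift along the tool's x, y, z in units of 25 mm (1.0 is 25 mm), then the turn about the tool's z in units of 6 degrees (1.0 is 6 degrees), then the closure, from -1 (fully open) to 1 (shut). A call has 1 to 12 rows; each row shifts and turns the commanded pose from where the row before left it, along the tool's axes as they then stand; what a row does not reach is not made up. A row lasts 1/8 s, in which the tool goes at most 62.5 mm and 10.7 degrees, less where a joint would pass 70% of its speed; a pose out of reach is approached as far as the arm can. A call is refused whole if a number of a shift passes 1 or a number of a turn 1, either way. A call with a gripper value outside its range is refused whole. The fingers move at their own pace and stop on an object; "squeeze" is the grip in N (left out, the last holds). Time passes only in rows, so rows that do not move let the fingers close. It gives the time, the measured TCP pose, the force, the opening and the grip force at its end, in the units of the state.
- readout.state(): the state, without advancing time (a new reading comes with each control period).
- eyes.get_image(name): name is "scene" or "top" or "wrist"; returns a dict with "image" (480x640x3 uint8, blue, green, red), "camera_matrix" (3x3 intrinsics, pixels), "origin" and "rotation" of the camera in the world. Camera axes: x right, y up, looking along -z (the intrinsics and any distortion apply to the point x, -y, -z); pixel columns grow to the right and rows downward; lengths in m; the calibration is good to about 2 mm. A picture is of the moment at which its call begins. There is no depth.
- bot.hand_in(): hands the job in; it is judged then, once.
The state is a dict: "time": time; "q": joint angles; "dq": joint speeds; "effort": joint torques, N m; "tool_pos": TCP position; "ee_rot": TCP orientation; "ft_force": force on the tool from outside, world axes, zero at the start; "moment": the same for the moment, N m; "finger_gap": opening from 0.0 (shut) to 1.0 (fully open); "gripper_force": force on a finger pad.
Only numpy, scipy, OpenCV 4.12 (cv2) and the standard library are available. Lean on these libraries where they do the work, as an engineer would, in place of code of your own. Each camera call takes 0.05 s, during which the arm holds its last target. There are 200 camera calls.

### The job

Three domed machine covers lie upside down on the stand. Stack them for storage, still upside down, so that each cups inside the next larger one: the medium cover centred in the largest, and the smallest centred in the medium, each sitting level with its crown down on the floor of the one below. Lower the covers rather than dropping them, leave the largest where it lies and leave everything else on the stand alone.

Things in the scene. Friction and masses are not known exactly. Their poses are not given: they have to be found in the camera images.
- cover_large_centre (a point): largest domed cover, blue, a shallow dish as it lies upside down (crown on the stand, mouth up): 204 mm across its mouth, 26 mm high, wall 4 mm; flat inner floor 4 mm above its underside, about 70 mm across. This point: on its axis, 13 mm above its underside; z up out of the mouth. 0.4 kg, loose
- cover_medium_centre (a point): medium domed cover, pale bare aluminium, upside down: 40 mm high, flat crown 52 mm across below; inner floor 4 mm above the underside, 48 mm across. Point: on its axis, 20 mm above the underside; z up out of the mouth. Black rubber edge round the mouth: outer dia 146, inner 128 mm (9 mm thick), top 13 mm, upright faces; pinch it anywhere from above, one finger inside, one outside. About 0.18 kg
- cover_small_centre (a point): smallest domed cover, yellow, upside down: 52 mm high, flat crown 36 mm across below. Point: on its axis, 26 mm above the underside; z up out of the mouth. Black rubber edge round the mouth: outer dia 96, inner 78 mm (9 mm thick), top 13 mm, upright faces, to be pinched like the medium one's. About 0.1 kg
- oil_bottle_centre (a point): yellow oil bottle with red spout, 46 mm across, 135 mm high, bystander; point at its middle
- tin_small_centre (a point): green round tin with grey cap, 65 mm across, 41 mm high, bystander; point at its middle
- nut_m16_centre (a point): steel hexagon nut, 27 mm across, 13 mm high, bystander; point at its middle
- bearing_centre (a point): ball bearing lying flat, 35 mm across, 11 mm high, bystander; point at its middle

How it is judged:
By the outcome, as a careful person would: the job done as asked, in the order asked, and still so for the second after the job is handed in, with the robot touching nothing.
It also fails if it takes over 64 s, if anything falls off the work surface, if the arm or the gripper's body presses on something with over 40 N, if the wrist force passes 120 N, or if a joint passes its speed limit or range.

## Working session

There is one attempt and no reset: what is moved stays moved. The work goes in short steps, Python scripts to look and compute and a tool call to move; the robot and the scene stay as the last step left them, time stands still between calls to the robot, and variables do not carry over. Pictures are saved under pics/ and viewed, at most 10 in all, crops included, and the job is handed in when it is done.

Besides the shell and the picture viewer there is one more tool, called after "Emit:" as name(argument=value, ...), one argument or row to a line, values as JSON. drive_tool: Moves the arm, as the interface text tells. Its arguments: {"type":"object","properties":{"plan":{"type":"array"},"squeeze":{"type":"number"}},"required":["plan"]}

```bash
mkdir -p pics
cat > h.py <<'E'
import numpy as np, cv2
from rig import readout, eyes, bot
def grab(n,f):
    d=eyes.get_image(n); cv2.imwrite('pics/'+f,d['image']); return d
def cast(d,uv,z):
    K=np.array(d['camera_matrix']);R=np.array(d['rotation']);o=np.array(d['origin'])
    uv=np.atleast_2d(np.array(uv,float))
    p=np.c_[uv,np.ones(len(uv))]@np.linalg.inv(K).T
    r=(p*[1,-1,-1])@R.T
    return o+r*((z-o[2])/r[:,2])[:,None]
E
python3 - <<'E'
from h import *
for n in('top','scene'):
    d=grab(n,n+'0.png');print(n,np.round(d['origin'],3),np.round(d['rotation'],2).tolist(),np.round(d['camera_matrix'],1).tolist(),[k for k in d])
s=readout.state();print(s)
E
```

```text
top [ 0.506 -0.005  0.975] [-0.71, -0.02, 0.01, 0.71] [[492.0, 0.0, 314.7], [0.0, 492.0, 244.9], [0.0, 0.0, 1.0]] ['image', 'camera_matrix', 'origin', 'rotation']
scene [0.077 0.799 0.674] [-0.24, -0.13, 0.47, 0.84] [[531.4, 0.0, 327.8], [0.0, 531.4, 240.2], [0.0, 0.0, 1.0]] ['image', 'camera_matrix', 'origin', 'rotation']
{'time': 0.1, 'q': array([-1.33749179e+00,  4.94119917e-01,  1.34606978e+00,  2.18291487e-05,
        1.30250739e+00, -9.55107918e-02]), 'dq': array([-0.00180526, -0.00275628, -0.00104666, -0.00061435, -0.00133663,
       -0.00089332]), 'effort': array([ 1.18753625e-03, -8.80239058e+01, -3.82543409e+01,  7.08913570e-02,
        4.82379331e-02, -3.60168804e-05]), 'tool_pos': array([ 0.20174976, -0.5911771 ,  0.21339839]), 'ee_rot': array([-5.51632344e-04,  9.86515798e-01,  1.63665129e-01, -2.75184547e-05]), 'ft_force': array([0.02956838, 0.27154124, 0.32441531]), 'moment': array([-0.01454829,  0.03854254,  0.00068366]), 'gripper_force': 0.0, 'finger_gap': 0.9970926606825756}
```

View pics/top0.png

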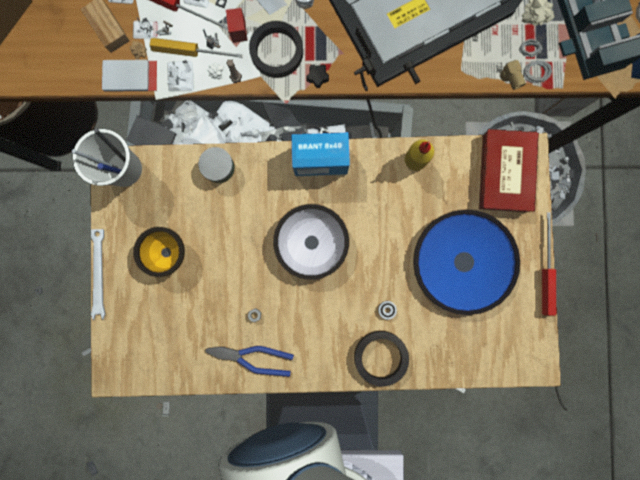

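View pics/scene0.png

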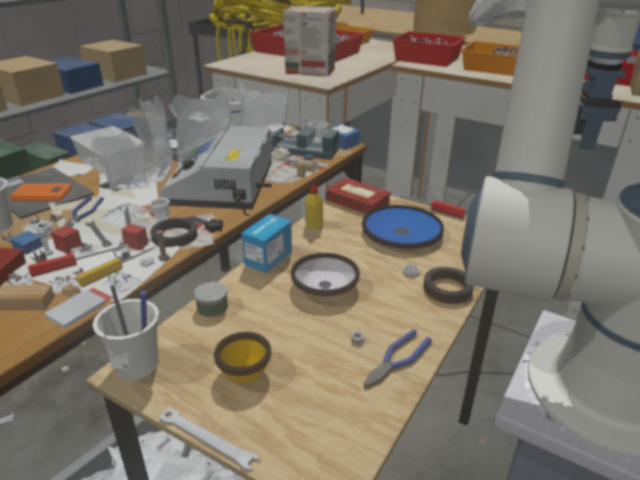

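The top view shows small at about (159,252), medium at (312,242) and large at (467,262), with image up being +x and image right being -y. The scene view shows all three mouths up, with the tall neighbours (blue box, bottle) on the far side.

```bash
sed -i "s/R=np.array(d\['rotation'\])/R=Rot(d['rotation'])/" h.py
cat >> h.py <<'E'
from scipy.spatial.transform import Rotation
def Rot(q): return Rotation.from_quat(np.roll(q,-1)).as_matrix()
def rim(d,c,r,z):
    """dark blob near pixel c within r px: outer contour cast to rim plane, circle fit"""
    m=(d['image'].max(2)<75).astype(np.uint8)
    k=np.zeros_like(m);cv2.circle(k,c,r,1,-1)
    cs,_=cv2.findContours(m*k,cv2.RETR_EXTERNAL,cv2.CHAIN_APPROX_NONE)
    p=cast(d,cv2.convexHull(max(cs,key=lambda a:np.prod(cv2.boundingRect(a)[2:])))[:,0],z)
    A=np.c_[2*p[:,:2],np.ones(len(p))];b=(p[:,:2]**2).sum(1)
    s=np.linalg.lstsq(A,b,rcond=None)[0];R=np.sqrt(s[2]+s[0]**2+s[1]**2)
    return s[:2],R,np.std(np.hypot(*(p[:,:2]-s[:2]).T)-R)
E
python3 - <<'E'
from h import *
d=eyes.get_image('top')
for n,c,r,z in(('L',(467,262),58,.026),('M',(312,242),43,.040),('S',(159,252),31,.052)):
    c,R,e=rim(d,c,r,z);print(n,c.round(4),'dia',round(2*R,4),e.round(4))
for n,c,z in(('nut',(254,316),.013),('bearing',(387,311),.011),('bottle',(425,148),.135),('box',(320,138),.1),('tin',(216,165),.041)):print(n,cast(d,c,z).round(3))
s=readout.state();print(Rot(s['ee_rot']).round(3).tolist())
E
```

```text
L [ 0.5227 -0.2797] dia 0.2022 0.0007
M [0.5611 0.0181] dia 0.1428 0.0005
S [0.5421 0.305 ] dia 0.0945 0.0005
nut [[0.418 0.129 0.013]]
bearing [[ 0.427 -0.13   0.011]]
bottle [[ 0.716 -0.181  0.135]]
box [[ 0.744 -0.     0.1  ]]
tin [[0.709 0.2   0.041]]
[[0.946, 0.323, -0.0], [0.323, -0.946, 0.001], [0.0, -0.001, -1.0]]
```

Emit:
drive_tool(
  plan=[
    [0.975, -0.712, 0.1, 0, -1],
    [0.975, -0.712, 0.1, 0, -1],
    [0.975, -0.712, 0.1, 0, -1],
    [0.975, -0.712, 0.1, 0, -1],
    [0.975, -0.712, 0.1, 0, -1],
    [0.975, -0.712, 0.1, 0, -1],
    [0.975, -0.712, 0.1, 0, -1],
    [0.975, -0.712, 0.1, 0, -1],
    [0.975, -0.712, 0.1, 0, -1],
    [0.975, -0.712, 0.1, 0, -1],
    [0.975, -0.712, 0.1, 0, -1],
  ],
  squeeze=50,
)

```text
time: 1.52
tool_pos: [0.3928, -0.3187, 0.1863]
ee_rot: [-0.0, 0.987, 0.164, -0.0]
ft_force: [0.7, 0.1, 0.6]
finger_gap: 1.002
gripper_force: 0.0
```

Emit:
drive_tool(
  plan=[
    [0.975, -0.712, 0.24, 0, -1],
    [0.975, -0.712, 0.24, 0, -1],
    [0.975, -0.712, 0.24, 0, -1],
    [0.975, -0.712, 0.24, 0, -1],
    [0.975, -0.712, 0.24, 0, -1],
    [0.975, -0.712, 0.24, 0, -1],
    [0.975, -0.712, 0.24, 0, -1],
    [0.975, -0.712, 0.24, 0, -1],
    [0.975, -0.712, 0.24, 0, -1],
    [0.975, -0.712, 0.24, 0, -1],
    [0.975, -0.712, 0.24, 0, -1],
    [0, 0, 0, 0, -1],
  ],
)

```text
time: 3.02
tool_pos: [0.5834, -0.0463, 0.1198]
ee_rot: [-0.0, 0.986, 0.165, -0.0]
ft_force: [0.2, -1.0, -0.4]
finger_gap: 1.001
gripper_force: 0.0
```

Run:
```python
from h import *
d=grab('wrist','w1.png');print(np.round(d['origin'],3))
s=readout.state();print(s['time'],s['tool_pos'].round(4),s['ee_rot'].round(4))
```

```text
[ 0.653 -0.023  0.291]
3.075 [ 0.5828 -0.0472  0.12  ] [-1.000e-04  9.864e-01  1.644e-01 -4.000e-04]
```

View pics/w1.png

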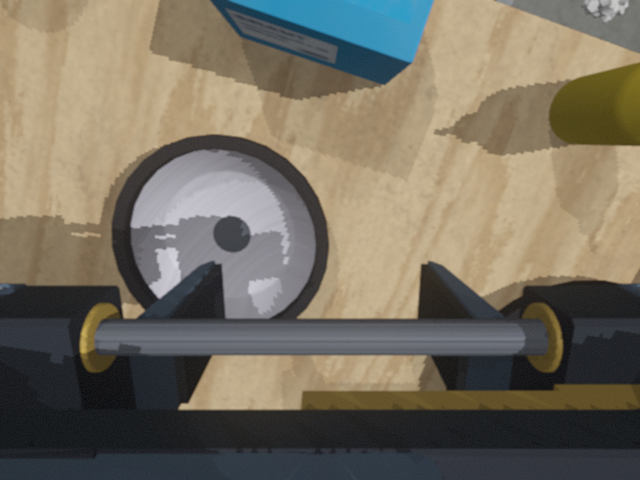

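The wrist view shows the medium rim as a dark ring centred near (220,238). Its right-hand side lies between the fingers at columns 220 and 425. I'll refine the centre from the visible arc.

```bash
cat >> h.py <<'E'
from scipy.optimize import least_squares
def arc(d,c,rmin,rmax,a0,a1,z,thr=75):
    """outermost dark pixel along pixel rays from c, angles a0..a1 deg (image, y down), circle fit on plane z"""
    g=d['image'].max(2);P=[]
    for a in np.radians(np.arange(a0,a1,3)):
        rr=np.arange(rmin,rmax,.5);u=c[0]+rr*np.cos(a);v=c[1]+rr*np.sin(a)
        ok=(u>=0)&(u<639)&(v>=0)&(v<479)
        dk=ok.copy();dk[ok]=g[v[ok].round().astype(int),u[ok].round().astype(int)]<thr
        if dk.any():
            i=np.argmax(dk); n=np.argmin(np.r_[dk[i:],False]); j=i+n-1; P.append((u[j],v[j],u[i],v[i]))
    P=np.array(P);out=[]
    for q in(P[:,:2],P[:,2:]):
        p=cast(d,q,z)[:,:2]
        f=least_squares(lambda x:np.hypot(*(p-x[:2]).T)-x[2],[*p.mean(0),.06],loss='soft_l1',f_scale=.001)
        out.append((f.x[:2].round(4),'dia',round(2*f.x[2],4),np.median(abs(f.fun)).round(4)))
    return out
E
python3 - <<'E'
from h import *
d=dict(eyes.get_image('wrist'))
for o in arc(d,(220,238),70,125,-200,15,.040):print(o)
s=readout.state();print(s['tool_pos'].round(4))
E
```

```text
(array([0.5637, 0.017 ]), 'dia', np.float64(0.1436), np.float64(0.0003))
(array([0.566 , 0.0162]), 'dia', np.float64(0.1235), np.float64(0.0004))
[ 0.5825 -0.0478  0.1202]
```

Emit:
drive_tool(
  plan=[
    [0.08, 0, 0.52, 0, -1],
    [0, 0, 0.52, 0, -1],
    [0, 0, 0.52, 0, -1],
    [0, 0, 0.52, 0, -1],
    [0, 0, 0.52, 0, -1],
    [0, 0, 0.52, 0, -1],
    [0, 0, 0.52, 0, -0.5],
    [0, 0, 0, 0, 0],
    [0, 0, 0, 0, 0.5],
    [0, 0, 0, 0, 1],
    [0, 0, 0, 0, 1],
    [0, 0, 0, 0, 1],
  ],
  squeeze=50,
)

```text
time: 4.62
tool_pos: [0.5849, -0.0471, 0.0296]
ee_rot: [0.0, 0.987, 0.164, 0.0]
ft_force: [-0.6, 0.3, -0.6]
finger_gap: 0.376
gripper_force: 0.0
```

Emit:
drive_tool(
  plan=[
    [0, 0, 0, 0, 1],
    [0, 0, 0, 0, 1],
    [0, 0, 0, 0, 1],
    [0, 0, 0, 0, 1],
  ],
)

```text
time: 5.12
tool_pos: [0.5846, -0.0471, 0.0294]
ee_rot: [-0.0, 0.987, 0.164, -0.0]
ft_force: [-2.1, -0.9, 1.3]
finger_gap: 0.108
gripper_force: 46.0
```

Emit:
drive_tool(
  plan=[
    [0, 0, -0.1, 0, 1],
    [0, 0, -0.2, 0, 1],
    [0, 0, -0.4, 0, 1],
    [0, 0, -0.5, 0, 1],
    [0, 0, -0.5, 0, 1],
    [0, 0, -0.5, 0, 1],
    [0, 0, -0.5, 0, 1],
    [0, 0, -0.2, 0, 1],
    [0, 0, -0.1, 0, 1],
    [0, 0, 0, 0, 1],
  ],
)

```text
time: 6.38
tool_pos: [0.5847, -0.0471, 0.1043]
ee_rot: [-0.0, 0.987, 0.164, -0.0]
ft_force: [-0.6, -0.0, -2.2]
finger_gap: 0.103
gripper_force: 47.6
```

Run:
```python
from h import *
d=grab('wrist','w2.png')
s=readout.state();print(s['tool_pos'].round(4))
for o in arc(d,(220,238),70,160,-200,-10,s['tool_pos'][2]+.011):print(o)
```

```text
[ 0.5846 -0.0471  0.1041]
(array([0.5757, 0.0136]), 'dia', np.float64(0.1261), np.float64(0.0003))
(array([0.5705, 0.0127]), 'dia', np.float64(0.121), np.float64(0.0007))
```

View pics/w2.png

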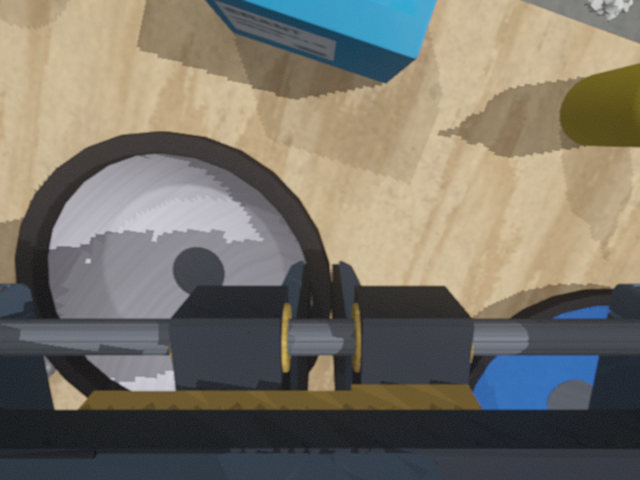

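Held: the ring is centred near (172,275) in the image, about 150 px in radius. My seed pixel was off, so I'll refit with the correct one.

Run:
```python
from h import *
d=dict(eyes.get_image('wrist'))
s=readout.state();t=s['tool_pos'];R=Rot(s['ee_rot'])
for o in arc(d,(172,275),100,180,-180,-5,t[2]+.011):print(o, ((np.r_[o[0],t[2]]-t)@R).round(4))
L=np.array([.5227,-.2797])
print(((np.r_[L,0]-np.r_[o[0]*0+[0.5625,0.0177],0])@R).round(4))
```

```text
(array([0.5694, 0.0149]), 'dia', np.float64(0.1379), np.float64(0.0002)) [ 0.0057 -0.0635  0.    ]
(array([0.574 , 0.0153]), 'dia', np.float64(0.1123), np.float64(0.0003)) [ 0.0101 -0.0624  0.    ]
[-0.1337  0.2686 -0.    ]
```

Emit:
drive_tool(
  plan=[
    [-0.2, 0.4, 0, 0, 1],
    [-0.4, 0.8, 0, 0, 1],
    [-0.5, 1, 0, 0, 1],
    [-0.5, 1, 0, 0, 1],
    [-0.5, 1, 0, 0, 1],
    [-0.5, 1, 0, 0, 1],
    [-0.5, 1, 0, 0, 1],
    [-0.5, 1, 0, 0, 1],
    [-0.5, 1, 0, 0, 1],
    [-0.5, 1, 0, 0, 1],
    [-0.5, 1, 0, 0, 1],
    [-0.25, 0.5, 0, 0, 1],
  ],
)

```text
time: 7.98
tool_pos: [0.5439, -0.3452, 0.1041]
ee_rot: [0.0, 0.987, 0.163, -0.0]
ft_force: [0.5, 0.0, -2.6]
finger_gap: 0.101
gripper_force: 47.6
```

Emit:
drive_tool(
  plan=[
    [-0.1, 0.04, 0, 0, 1],
    [0, 0, 0, 0, 1],
    [0, 0, 0, 0, 1],
  ],
)

```text
time: 8.35
tool_pos: [0.5426, -0.3444, 0.1045]
ee_rot: [-0.0, 0.986, 0.164, -0.0]
ft_force: [-0.5, -0.3, -1.7]
finger_gap: 0.101
gripper_force: 47.6
```

Run:
```python
from h import *
a=grab('wrist','w3.png');b=grab('top','t3.png')
c=np.hstack([cv2.resize(a['image'],(400,300)),cv2.resize(b['image'][120:390,330:690-50],(400,348))[:300]])
cv2.imwrite('pics/c3.png',c)
s=readout.state();print(s['time'],s['tool_pos'].round(4))
```

```text
8.45 [ 0.5427 -0.3445  0.1045]
```

View pics/c3.png

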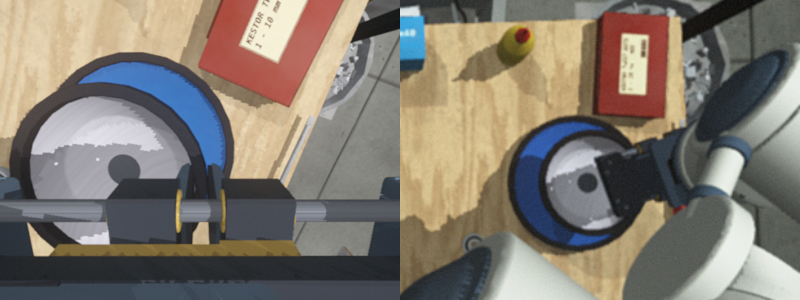

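The wrist view shows the medium held over the large. The top view shows its ring near (475,261), occluded on the right by the gripper.

```bash
cat >> h.py <<'E'
def fixed(d,c,rmin,rmax,a0,a1,z,rad,thr=75,tool=None):
    g=d['image'].max(2);P=[]
    for a in np.radians(np.arange(a0,a1,3)):
        rr=np.arange(rmin,rmax,.5);u=c[0]+rr*np.cos(a);v=c[1]+rr*np.sin(a)
        dk=g[v.round().astype(int).clip(0,479),u.round().astype(int).clip(0,639)]<thr
        if dk.any(): i=np.argmax(dk);j=i+np.argmin(np.r_[dk[i:],False])-1;P.append((u[j],v[j]))
    p=cast(d,P,z)[:,:2]
    f=least_squares(lambda x:np.hypot(*(p-x).T)-rad,p.mean(0)+.001,loss='soft_l1',f_scale=.001)
    return f.x.round(4),np.median(abs(f.fun)).round(4)
E
python3 - <<'E'
from h import *
w=eyes.get_image('wrist');t=eyes.get_image('top')
for z in (.115,.110,.105):
  print(z,'top',arc(t,(473,261),24,48,75,285,z)[0],fixed(t,(473,261),24,48,75,285,z,.073)[0],
   'wrist',arc(w,(178,270),100,180,-180,-60,z)[0],fixed(w,(178,270),100,180,-180,-60,z,.073)[0])
# large outer seen by wrist, upper arc; and top left arc
print(arc(t,(467,262),44,60,80,280,.026)[0], arc(w,(200,240),130,175,-95,-20,.026)[0],fixed(w,(200,240),130,175,-95,-20,.026,.102))
E
```

```text
0.115 top (array([ 0.5207, -0.2744]), 'dia', np.float64(0.1411), np.float64(0.0007)) [ 0.5202 -0.2774] wrist (array([ 0.5176, -0.288 ]), 'dia', np.float64(0.1465), np.float64(0.0013)) [ 0.5178 -0.2878]
0.11 top (array([ 0.5208, -0.276 ]), 'dia', np.float64(0.1419), np.float64(0.0007)) [ 0.5203 -0.2785] wrist (array([ 0.5147, -0.2869]), 'dia', np.float64(0.151), np.float64(0.0013)) [ 0.5168 -0.2853]
0.105 top (array([ 0.5208, -0.2775]), 'dia', np.float64(0.1428), np.float64(0.0007)) [ 0.5205 -0.2795] wrist (array([ 0.5117, -0.2859]), 'dia', np.float64(0.1556), np.float64(0.0014)) [ 0.5159 -0.2829]
(array([ 0.5219, -0.2793]), 'dia', np.float64(0.2004), np.float64(0.0006)) (array([ 0.5314, -0.2895]), 'dia', np.float64(0.1813), np.float64(0.0004)) (array([ 0.5192, -0.289 ]), np.float64(0.0008))
```

Emit:
drive_tool(
  plan=[
    [0.08, 0.02, 0.2, 0, 1],
    [0, 0, 0.4, 0, 1],
    [0, 0, 0.5, 0, 1],
    [0, 0, 0.5, 0, 1],
    [0, 0, 0.4, 0, 1],
    [0, 0, 0.3, 0, 1],
    [0, 0, 0.15, 0, 1],
    [0, 0, 0.1, 0, 1],
    [0, 0, 0, 0, 1],
  ],
)

```text
time: 9.68
tool_pos: [0.5446, -0.3451, 0.0407]
ee_rot: [0.0, 0.987, 0.164, 0.0]
ft_force: [-0.0, 0.3, -1.6]
finger_gap: 0.105
gripper_force: 47.6
```

Emit:
drive_tool(
  plan=[
    [0, 0, 0.08, 0, 1],
    [0, 0, 0.08, 0, 1],
    [0, 0, 0, 0, 1],
    [0, 0, 0, 0, 1],
  ],
)

```text
time: 10.18
tool_pos: [0.5447, -0.3451, 0.0368]
ee_rot: [0.0, 0.987, 0.164, 0.0]
ft_force: [0.2, -0.3, -0.6]
finger_gap: 0.101
gripper_force: 47.7
```

Emit:
drive_tool(
  plan=[
    [0, 0, 0.06, 0, 1],
    [0, 0, 0.06, 0, 1],
    [0, 0, 0, 0, 1],
    [0, 0, 0, 0, 1],
  ],
)

```text
time: 10.68
tool_pos: [0.5448, -0.3453, 0.0338]
ee_rot: [0.0, 0.987, 0.164, 0.0]
ft_force: [0.7, -2.7, 2.8]
finger_gap: 0.106
gripper_force: 48.7
```

Emit:
drive_tool(
  plan=[
    [0, 0, 0, 0, 0.75],
    [0, 0, 0, 0, 0.6],
    [0, 0, 0, 0, 0.4],
    [0, 0, 0, 0, 0.3],
    [0, 0, 0, 0, 0.3],
    [0, 0, -0.3, 0, 0.3],
    [0, 0, -0.6, 0, 0.3],
    [0, 0, -1, 0, 0],
    [0, 0, -1, 0, -0.5],
    [0, 0, -1, 0, -1],
    [0, 0, 0, 0, -1],
  ],
)

```text
time: 12.05
tool_pos: [0.5457, -0.3458, 0.1342]
ee_rot: [0.002, 0.987, 0.164, 0.002]
ft_force: [0.0, 0.0, -0.2]
finger_gap: 0.758
gripper_force: 0.0
```

Run:
```python
from h import *
d=grab('wrist','w4.png')
s=readout.state();print(s['time'],s['tool_pos'].round(4))
R=Rot(s['ee_rot']);g=np.array([.5421+.0141,.305-.0412,.15])
print('to small grip',((g-s['tool_pos'])@R/.025).round(3))
```

```text
12.1 [ 0.545  -0.3454  0.1326]
to small grip [  8.292 -22.916  -0.729]
```

View pics/w4.png

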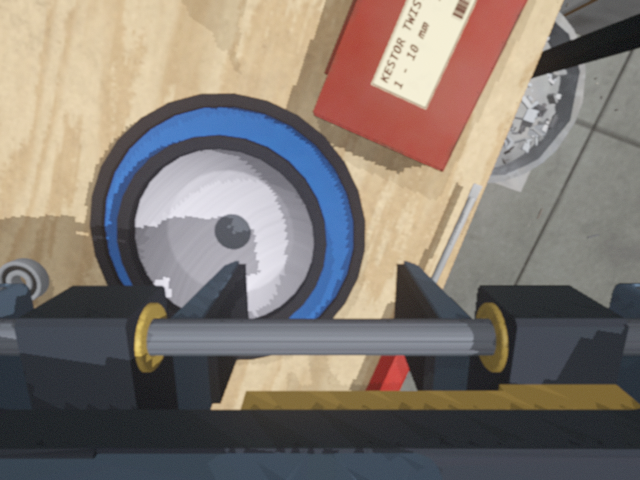

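The medium sits inside the large, with an even ring all round apart from the parallax. Next is the small.

Emit:
drive_tool(
  plan=[
    [0.346, -0.955, -0.03, 0, -1],
    [0.346, -0.955, -0.03, 0, -1],
    [0.346, -0.955, -0.03, 0, -1],
    [0.346, -0.955, -0.03, 0, -1],
    [0.346, -0.955, -0.03, 0, -1],
    [0.346, -0.955, -0.03, 0, -1],
    [0.346, -0.955, -0.03, 0, -1],
    [0.346, -0.955, -0.03, 0, -1],
    [0.346, -0.955, -0.03, 0, -1],
    [0.346, -0.955, -0.03, 0, -1],
    [0.346, -0.955, -0.03, 0, -1],
    [0.346, -0.955, -0.03, 0, -1],
  ],
)

```text
time: 13.6
tool_pos: [0.5499, -0.0384, 0.1403]
ee_rot: [-0.0, 0.986, 0.164, 0.0]
ft_force: [1.6, -0.8, -0.4]
finger_gap: 0.996
gripper_force: 0.0
```

Emit:
drive_tool(
  plan=[
    [0.346, -0.955, -0.03, 0, -1],
    [0.346, -0.955, -0.03, 0, -1],
    [0.346, -0.955, -0.03, 0, -1],
    [0.346, -0.955, -0.03, 0, -1],
    [0.346, -0.955, -0.03, 0, -1],
    [0.346, -0.955, -0.03, 0, -1],
    [0.346, -0.955, -0.03, 0, -1],
    [0.346, -0.955, -0.03, 0, -1],
    [0.346, -0.955, -0.03, 0, -1],
    [0.346, -0.955, -0.03, 0, -1],
    [0.346, -0.955, -0.03, 0, -1],
    [0.346, -0.955, -0.03, 0, -1],
  ],
)

```text
time: 15.1
tool_pos: [0.5551, 0.2661, 0.1492]
ee_rot: [-0.0, 0.986, 0.164, -0.0]
ft_force: [0.3, 0.8, -0.3]
finger_gap: 1.0
gripper_force: 0.0
```

Emit:
drive_tool(
  plan=[
    [0, 0, 0, 0, -1],
    [0, 0, 0, 0, -1],
  ],
)

```text
time: 15.35
tool_pos: [0.5554, 0.2643, 0.1491]
ee_rot: [0.0, 0.986, 0.164, -0.0]
ft_force: [-0.1, -0.0, -0.0]
finger_gap: 0.994
gripper_force: 0.0
```

Run:
```python
from h import *
w=grab('wrist','w5.png');t=grab('top','t5.png')
s=readout.state();print(s['time'],s['tool_pos'].round(4))
print('L',rim(t,(467,262),58,.026))
print('M',arc(t,(467,262),28,46,0,360,.044)[0])
cv2.imwrite('pics/c5.png',np.hstack([cv2.resize(w['image'],(400,300)),cv2.resize(t['image'][190:340,390:590],(400,300))]))
```

```text
15.45 [0.5557 0.2638 0.1492]
L (array([ 0.52262824, -0.27979221]), np.float64(0.10097216962133417), np.float64(0.0006547394392653213))
M (array([ 0.5227, -0.2781]), 'dia', np.float64(0.1449), np.float64(0.0006))
```

View pics/c5.png

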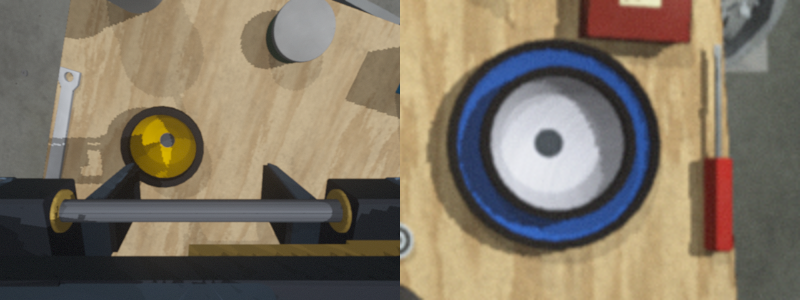

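The medium is centred in the large within 2 mm. The small is at about (260,235) in the wrist view, so I'll refine it there.

Run:
```python
from h import *
w=eyes.get_image('wrist')
s=readout.state();print(s['tool_pos'].round(4))
print(arc(w,(260,235),45,78,-190,0,.052),fixed(w,(260,235),45,78,-190,0,.052,.048))
```

```text
[0.5559 0.2637 0.1492]
[(array([0.5448, 0.306 ]), 'dia', np.float64(0.0938), np.float64(0.0003)), (array([0.5464, 0.3058]), 'dia', np.float64(0.0748), np.float64(0.0004))] (array([0.5436, 0.3054]), np.float64(0.0004))
```

Emit:
drive_tool(
  plan=[
    [0.04, 0, 0.6, 0, -1],
    [0, 0, 0.8, 0, -1],
    [0, 0, 0.8, 0, -1],
    [0, 0, 0.7, 0, -1],
    [0, 0, 0.6, 0, -1],
    [0, 0, 0.5, 0, -1],
    [0, 0, 0.33, 0, -0.5],
    [0, 0, 0, 0, 0],
    [0, 0, 0, 0, 0.5],
    [0, 0, 0, 0, 1],
    [0, 0, 0, 0, 1],
    [0, 0, 0, 0, 1],
  ],
  squeeze=45,
)

```text
time: 17.0
tool_pos: [0.5571, 0.2647, 0.0411]
ee_rot: [-0.0, 0.987, 0.164, 0.0]
ft_force: [-0.7, 0.2, 0.3]
finger_gap: 0.371
gripper_force: 0.0
```

Emit:
drive_tool(
  plan=[
    [0, 0, 0, 0, 1],
    [0, 0, 0, 0, 1],
    [0, 0, 0, 0, 1],
    [0, 0, 0, 0, 1],
    [0, 0, 0, 0, 1],
  ],
)

```text
time: 17.62
tool_pos: [0.557, 0.2646, 0.0409]
ee_rot: [-0.0, 0.987, 0.164, -0.0]
ft_force: [-0.5, 0.3, -0.3]
finger_gap: 0.12
gripper_force: 43.5
```

Emit:
drive_tool(
  plan=[
    [0, 0, -0.1, 0, 1],
    [0, 0, -0.3, 0, 1],
    [0, 0, -0.5, 0, 1],
    [0, 0, -0.7, 0, 1],
    [0, 0, -0.7, 0, 1],
    [0, 0, -0.7, 0, 1],
    [0, 0, -0.5, 0, 1],
    [-0.11, 0.3, -0.2, 0, 1],
    [-0.23, 0.6, 0, 0, 1],
    [-0.34, 0.9, 0, 0, 1],
    [-0.38, 1, 0, 0, 1],
    [-0.38, 1, 0, 0, 1],
  ],
)

```text
time: 19.12
tool_pos: [0.5529, 0.1612, 0.1327]
ee_rot: [0.0, 0.987, 0.163, -0.001]
ft_force: [-0.1, 0.4, -1.4]
finger_gap: 0.113
gripper_force: 43.5
```

Emit:
drive_tool(
  plan=[
    [-0.38, 1, 0, 0, 1],
    [-0.38, 1, 0, 0, 1],
    [-0.38, 1, 0, 0, 1],
    [-0.38, 1, 0, 0, 1],
    [-0.38, 1, 0, 0, 1],
    [-0.38, 1, 0, 0, 1],
    [-0.38, 1, 0, 0, 1],
    [-0.38, 1, 0, 0, 1],
    [-0.38, 1, 0, 0, 1],
    [-0.38, 1, 0, 0, 1],
    [-0.38, 1, 0, 0, 1],
    [-0.38, 1, 0, 0, 1],
  ],
)

```text
time: 20.62
tool_pos: [0.5413, -0.1592, 0.1327]
ee_rot: [-0.0, 0.987, 0.163, -0.001]
ft_force: [0.5, 0.3, -1.0]
finger_gap: 0.117
gripper_force: 43.5
```

Emit:
drive_tool(
  plan=[
    [-0.38, 1, 0, 0, 1],
    [-0.38, 1, 0, 0, 1],
    [-0.38, 1, 0, 0, 1],
    [-0.38, 1, 0, 0, 1],
    [-0.34, 0.9, 0, 0, 1],
    [-0.25, 0.65, 0, 0, 1],
    [-0.16, 0.45, 0, 0, 1],
    [0, 0, 0, 0, 1],
    [0, 0, 0, 0, 1],
    [0, 0, 0, 0, 1],
  ],
)

```text
time: 21.88
tool_pos: [0.5374, -0.3172, 0.1335]
ee_rot: [-0.0, 0.986, 0.164, -0.0]
ft_force: [0.3, -0.1, -0.8]
finger_gap: 0.114
gripper_force: 43.5
```

Run:
```python
from h import *
a=grab('wrist','w6.png');b=grab('top','t6.png')
cv2.imwrite('pics/c6.png',np.hstack([cv2.resize(a['image'],(400,300)),cv2.resize(b['image'][190:340,390:590],(400,300))]))
s=readout.state();print(s['time'],s['tool_pos'].round(4))
v=Rot(s['ee_rot'])[:,1];print('expected centre',(s['tool_pos']-.0435*v)[:2].round(4))
```

```text
21.975 [ 0.5374 -0.3174  0.1335]
expected centre [ 0.5233 -0.2763]
```

View pics/c6.png

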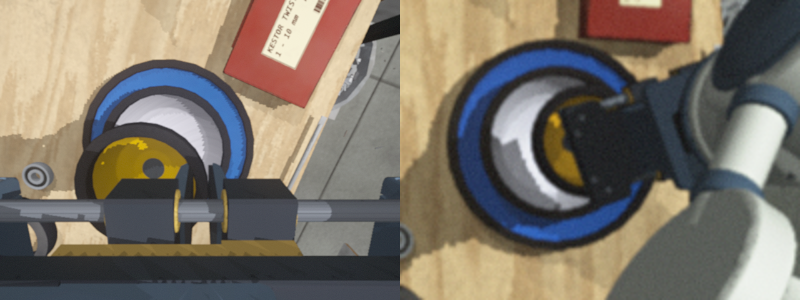

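The wrist view shows the small hanging above the medium. In the top view its left arc is visible, centred near (478,261).

Run:
```python
from h import *
t=eyes.get_image('top')
for z in(.144,.138):print(arc(t,(478,261),14,32,100,240,z)[0],fixed(t,(478,261),14,32,100,240,z,.0475))
```

```text
(array([ 0.5231, -0.2749]), 'dia', np.float64(0.0921), np.float64(0.0005)) (array([ 0.5234, -0.2765]), np.float64(0.0005))
(array([ 0.5232, -0.2768]), 'dia', np.float64(0.0927), np.float64(0.0005)) (array([ 0.5234, -0.2781]), np.float64(0.0005))
```

Emit:
drive_tool(
  plan=[
    [-0.05, 0.06, 0.2, 0, 1],
    [0, 0, 0.4, 0, 1],
    [0, 0, 0.5, 0, 1],
    [0, 0, 0.5, 0, 1],
    [0, 0, 0.5, 0, 1],
    [0, 0, 0.45, 0, 1],
    [0, 0, 0.3, 0, 1],
    [0, 0, 0.2, 0, 1],
    [0, 0, 0.1, 0, 1],
    [0, 0, 0, 0, 1],
  ],
)

```text
time: 23.28
tool_pos: [0.5367, -0.3198, 0.0548]
ee_rot: [0.0, 0.987, 0.164, 0.0]
ft_force: [-0.1, -0.4, -0.5]
finger_gap: 0.12
gripper_force: 43.5
```

Emit:
drive_tool(
  plan=[
    [0, 0, 0.06, 0, 1],
    [0, 0, 0.06, 0, 1],
    [0, 0, 0, 0, 1],
    [0, 0, 0, 0, 1],
  ],
)

```text
time: 23.78
tool_pos: [0.5366, -0.3198, 0.0517]
ee_rot: [0.0, 0.987, 0.164, 0.0]
ft_force: [-0.2, -0.2, -0.8]
finger_gap: 0.12
gripper_force: 43.5
```

Emit:
drive_tool(
  plan=[
    [0, 0, 0.05, 0, 1],
    [0, 0, 0.05, 0, 1],
    [0, 0, 0, 0, 1],
    [0, 0, 0, 0, 1],
  ],
)

```text
time: 24.28
tool_pos: [0.5366, -0.3198, 0.0492]
ee_rot: [0.0, 0.987, 0.164, 0.0]
ft_force: [-0.1, -0.3, -1.1]
finger_gap: 0.117
gripper_force: 43.5
```

Emit:
drive_tool(
  plan=[
    [0, 0, 0.03, 0, 1],
    [0, 0, 0, 0, 1],
    [0, 0, 0, 0, 1],
  ],
)

```text
time: 24.65
tool_pos: [0.5369, -0.3202, 0.0488]
ee_rot: [0.0, 0.987, 0.164, 0.0]
ft_force: [-0.2, -2.6, 6.2]
finger_gap: 0.124
gripper_force: 43.6
```

Emit:
drive_tool(
  plan=[
    [0, 0, 0, 0, 0.75],
    [0, 0, 0, 0, 0.6],
    [0, 0, 0, 0, 0.4],
    [0, 0, 0, 0, 0.3],
    [0, 0, 0, 0, 0.3],
    [0, 0, -0.3, 0, 0.3],
    [0, 0, -0.6, 0, 0.3],
    [0, 0, -1, 0, 0],
    [0, 0, -1, 0, 0],
    [0, 0, -1, 0, 0],
    [0, 0, -0.5, 0, 0],
  ],
)

```text
time: 26.02
tool_pos: [0.5372, -0.3201, 0.1607]
ee_rot: [0.001, 0.987, 0.164, 0.001]
ft_force: [-0.4, -0.1, 0.1]
finger_gap: 0.501
gripper_force: 0.0
```

Emit:
drive_tool(
  plan=[
    [0.346, -0.955, 0, 0, 0],
    [0.346, -0.955, 0, 0, 0],
    [0.346, -0.955, 0, 0, 0],
    [0.346, -0.955, 0, 0, 0],
    [0.346, -0.955, 0, 0, 0],
    [0.346, -0.955, 0, 0, 0],
    [0.346, -0.955, 0, 0, 0],
    [0.346, -0.955, 0, 0, 0],
    [0.346, -0.955, 0, 0, 0],
    [0.346, -0.955, 0, 0, 0],
    [0.346, -0.955, 0, 0, 0],
    [0.346, -0.955, 0, 0, 0],
  ],
)

```text
time: 27.52
tool_pos: [0.5415, -0.013, 0.1581]
ee_rot: [-0.0, 0.986, 0.164, -0.0]
ft_force: [0.2, -0.5, -0.1]
finger_gap: 0.5
gripper_force: 0.0
```

Emit:
drive_tool(
  plan=[
    [0.346, -0.955, 0, 0, 0],
    [0.346, -0.955, 0, 0, 0],
    [0.346, -0.955, 0, 0, 0],
    [0, 0, 0, 0, 0],
    [0, 0, 0, 0, 0],
  ],
)

```text
time: 28.15
tool_pos: [0.5433, 0.0614, 0.1582]
ee_rot: [0.0, 0.986, 0.164, -0.0]
ft_force: [0.8, -0.2, -0.9]
finger_gap: 0.505
gripper_force: 0.0
```

Run:
```python
from h import *
t=grab('top','t7.png');c=grab('scene','s7.png')
print('L',rim(t,(467,262),58,.026)[0],'M',arc(t,(467,262),31,46,0,360,.044)[0],'S',arc(t,(469,262),17,29,0,360,.060)[0])
cv2.imwrite('pics/c7.png',np.hstack([cv2.resize(t['image'][190:340,390:590],(400,300)),cv2.resize(c['image'][150:300,310:510],(400,300))]))
print(readout.state()['time'])
```

```text
L [ 0.52238774 -0.27966103] M (array([ 0.5224, -0.2779]), 'dia', np.float64(0.1458), np.float64(0.0007)) S (array([ 0.5222, -0.2778]), 'dia', np.float64(0.0957), np.float64(0.0009))
28.25
```

View pics/c7.png

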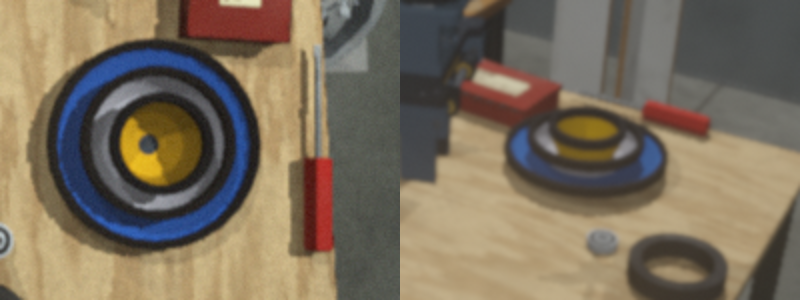

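The rings are nested and level in both views, with centres within 2 mm of each other, and the arm is clear.

```bash
python3 -c "
from rig import bot
print(bot.hand_in())"
```

```text
the job is handed in; nothing more can be done
None
```

The job is handed in at about 28 s of the 64 s allowed: the medium cover sits in the largest and the smallest in the medium, level and centred within about 2 mm in the last pictures.

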